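Set the telescoping length gauge to the red rider and hold it

TASK

Pinch the grey head of the telescoping length gauge so that its orange lock button is squeezed in, and with it pinched like that run the arm back until you feel it press firmly against the yellow zero stop. Then extend the arm until the white index line on the head's tongue is level with the white line on the red rider, and finish while still holding the head there with the button squeezed in. Do not shift the rider, the stop or anything else on the bench.

Things in the scene. Friction and masses are not known exactly. Their poses are not given: they have to be found in the camera images.
- gauge: Fixed length gauge: aluminium base plate 480 x 115 x 12 mm (x -320 to +160, y -75 to +40 mm) with a white scale strip (tick every 10 mm, long every 50) and a blue outer tube (x -310 to -110 mm, top 60 mm above the bench). Origin on the bench surface under the arm's centre line; x is the direction in which the arm extends, out of the tube; z up. It never moves.
- head: Grey sliding head on the telescoping arm: 44 mm long (x), 36 wide (y), 16 to 84 mm above the bench; axes as the gauge's, origin under its middle at bench height. Slides only along x (gauge x -75 to +95 mm). It starts locked at x = 0 by the button's tooth, and locks only there. With the button in it slides, and a spring draws it back (-x) with 3 to 5 N.
- head_grip (a point): Middle of the grey head, 60 mm above the bench, level with the button's axis: pinch here from above, fingers closing along the gauge's y. Width 36 mm over the sides, 42 mm with the button out. The index tongue sticks out 27 mm on the -y side, its top 21 mm above the bench.
- lock_button (a joint): How far the orange button (16 mm diameter, -y side of the head) is pressed, in m: 0 out (locked), clear of the lock above 0.004, about 0.006 when flush with the head's side (released). It takes 6 to 8 N.
- button_face (a point): Centre of the orange button's outer face.
- zero_stop: Yellow zero stop: rigid block 12 x 34 mm, 12 to 64 mm above the bench, steel screw on top to 76 mm, clamped on the rail behind the head in a different place each time. Origin at bench height in the plane of its +x face, against which the head's back face (22 mm behind the head's middle) runs. Axes as the gauge's.
- index (a point): A point on the white index line across the black tongue that sticks out at the head's -y side, 20.5 mm above the bench; in line with the head's middle.
- rider_line (a point): End nearest the tongue of the white line on the red rider (12 x 22 mm, top 24.5 mm above the bench) at the scale's edge: the length to set. Axes as the gauge's. The rider slides if knocked. Index and rider are level when both have the same place along the gauge's x.
- adapter: Bystander: steel pyramid adapter, 44 mm diameter, 30 mm high, by the gauge.
- hexdriver: Bystander: red screwdriver lying beside the gauge.
- tape_roll: Bystander: white roll (ring), 90 mm diameter, 50 mm high.
- tube_clamp: Bystander: aluminium tube clamp block 40 x 50 mm, 42 mm high.
- spray: Bystander: white bottle with blue cap, 60 mm diameter, 150 mm high.
- pot: Bystander: blue cup, 80 mm diameter, 90 mm high.

How it is judged:
By the outcome, as a careful person would: the job done as asked, in the order asked, and still so for the second after the job is handed in, while the arm keeps its last pose, push and grip.
It also fails if it takes over 35 s, if anything falls off the work surface, if the arm or the gripper's body presses on something with over 40 N, if the wrist force passes 120 N, or if a joint passes its speed limit or range.

ROBOT

A 6-joint arm with a two-finger parallel gripper is mounted at the origin on the work surface. World frame = base frame: x ahead of the robot, y to its left, z up, the work surface at z = 0. Lengths are in m, angles in degrees, forces in N, time in s.
With the tool pointing down it reaches from about 0.35 to 0.875 m from the base axis. Payload 15.5 kg.
Tool frame: the origin (TCP) lies at the very end of the fingers, on their centre line; the grasp point (between the pads) lies bot.grasp_offset behind it (bot.grasp_offset is the distance from the TCP to the grasp point, in m); z points along the fingers, y is the direction in which the jaws open and shut (so a half turn about z gives the same grasp; the last joint's range is limited). The gripper opens to 85 mm and grips with 20 to 120 N. Pads are 22 mm wide; open, the fingers measure 114 mm over their backs; the gripper's body (76 mm by 85 mm) begins 54 mm behind the grasp point. The pads swing forward as they close: fully open they stand 13 mm farther back than shut.
Start: joints at [-68.612, 28.281, 77.091, -0, 74.628, -5.472], TCP at [0.282, -0.558, 0.231] pointing down, gripper open.
Joint ranges: [-166.48, 166.48], [-47.26, 123.95], [12.59, 153.08], [-70.14, 250.14], [6.76, 159.57], [-176.63, 176.63]. Speed limits (degrees/s): [108.29, 108.29, 147.25, 172.46, 172.46, 172.46].

INTERFACE

Orientations are given as a 3x3 rotation matrix whose columns are the frame's x, y, z axes.
In Python, from station import bot gives the robot as it stands.
- The arm moves only by the tool move_arm, never from a script. Its argument "commands" is a list of rows, each an object of numbers: "dx", "dy", "dz": the shift along the tool's x, y, z in m; "spin": the turn about the tool's z in degrees. In form: [{"dx": .., "dy": .., "dz": .., "spin": ..}, ...]. A call has 1 to 5 rows; each row is the pose to reach, as a shift and turn from the pose commanded when the call began, along the tool's axes at that moment; what a row does not reach only later rows make up. A row lasts 1/8 s, in which the tool goes at most 62.5 mm and 10.7 degrees, less where a joint would pass 70% of its speed; a pose out of reach is approached as far as the arm can. A call with a gripper value outside its range is refused whole. "fingers" is the finger opening in m, from 0 to 0.0854, set as the call begins (left out, the last holds). The fingers move at their own pace and stop on an object; "grip_force" is the grip in N (left out, the last holds). Time passes only in rows, so rows that repeat a pose let the fingers close. It gives the time, the measured TCP pose, the force and the opening at its end, in the units of the state.
- bot.get_state(): the state, without advancing time (a new reading comes with each control period).
- bot.get_image(name): name is "side" or "top" or "wrist"; returns a dict with "image" (384x512x3 uint8, red, green, blue), "fx", "fy", "cx", "cy" (pixels), "position" and "rotation" of the camera in the world. Camera axes: x right, y up, looking along -z (the intrinsics and any distortion apply to the point x, -y, -z); pixel columns grow to the right and rows downward; lengths in m; the calibration is good to about 2 mm. A picture is of the moment at which its call begins. There is no depth.
- bot.job_done(): hands the job in, once; it reports no verdict.
The state is a dict: "clock": time; "joint_positions": joint angles; "qvel": joint speeds; "joint_efforts": joint torques, N m; "ee_pos": TCP position; "tool_rot": TCP orientation; "force": force on the tool from outside, world axes, zero at the start; "torque": the same for the moment, N m; "finger_gap": finger opening in m.
Only numpy, scipy, OpenCV 4.12 (cv2) and the standard library are available. Lean on these libraries where they do the work, as an engineer would, in place of code of your own. Each camera call takes 0.05 s, during which the arm holds its last target.

## Working session

There is one attempt and no reset: what is moved stays moved. The work goes in short steps, Python scripts to look and compute and a tool call to move; the robot and the scene stay as the last step left them, time stands still between calls to the robot, and variables do not carry over. Pictures are saved under pics/ and viewed, and the job is handed in when it is done.

Besides the shell and the picture viewer there is one more tool, called after ">>>" by a JSON object that holds its "api" and its "payload", one argument or row to a line. move_arm: Moves the arm, as the interface text tells. Its arguments: {"type":"object","properties":{"commands":{"type":"array"},"fingers":{"type":"number"},"grip_force":{"type":"number"}},"required":["commands"]}

```bash
ls; mkdir -p pics
python3 - <<'E'
from station import bot
import cv2,numpy as np,pickle
s=bot.get_state();print(s, bot.grasp_offset)
for n in("side","top","wrist"):
    d=bot.get_image(n);cv2.imwrite(f"pics/{n}0.png",d["image"][:,:,::-1]);pickle.dump(d,open(f"{n}0.pkl","wb"))
    print(n,{k:v for k,v in d.items() if k!="image"})
E
```

```text
pics
{'clock': 0.0, 'joint_positions': array([-6.86127188e+01,  2.83143852e+01,  7.71271480e+01, -1.45115718e-03,
        7.46277275e+01, -5.47234327e+00]), 'qvel': array([ 0.01768648, -0.00401717,  0.03347054, -0.0123324 ,  0.03446534,
        0.12766929]), 'joint_efforts': array([-2.46312527e-03, -8.82157230e+01, -3.83872139e+01, -3.13138407e-04,
        9.88116808e-03,  3.00318243e-05]), 'ee_pos': array([ 0.28223823, -0.55724501,  0.23070557]), 'tool_rot': array([[ 8.92113114e-01,  4.51811883e-01, -4.63562704e-04],
       [ 4.51812111e-01, -8.92112419e-01,  1.11667763e-03],
       [ 9.09781787e-05, -1.20564601e-03, -9.99999269e-01]]), 'force': array([ 0.50012198, -0.05697959, -0.77017073]), 'torque': array([-0.05146852,  0.02917231, -0.06453764]), 'finger_gap': 0.08544926016649516} 0.0187
side {'fx': 363.92606291293004, 'fy': 363.92606291293004, 'cx': 250.83040008573377, 'cy': 197.4930710836922, 'position': array([0.49838365, 0.71114621, 0.67596032]), 'rotation': array([[-0.99649681,  0.06317327, -0.05480189],
       [-0.08317501, -0.6803139 ,  0.72818604],
       [ 0.00871941,  0.73019322,  0.68318507]])}
top {'fx': 354.0828730359003, 'fy': 354.0828730359003, 'cx': 255.73192143339634, 'cy': 193.96577210785125, 'position': array([0.49906223, 0.03105576, 1.07802433]), 'rotation': array([[ 0.01098519,  0.99846771, -0.05423619],
       [-0.99991433,  0.01058269, -0.00770289],
       [-0.00711712,  0.05431616,  0.99849842]])}
wrist {'fx': 341.466022410995, 'fy': 341.466022410995, 'cx': 256.92054267694044, 'cy': 196.41126589360036, 'position': array([ 0.34569057, -0.52622539,  0.37337991]), 'rotation': array([[ 4.52970973e-01,  8.56834978e-01,  2.46274477e-01],
       [-8.91524927e-01,  4.35585566e-01,  1.24292074e-01],
       [-7.75810998e-04, -2.75860537e-01,  9.61197359e-01]])}
```

View pics/side0.png

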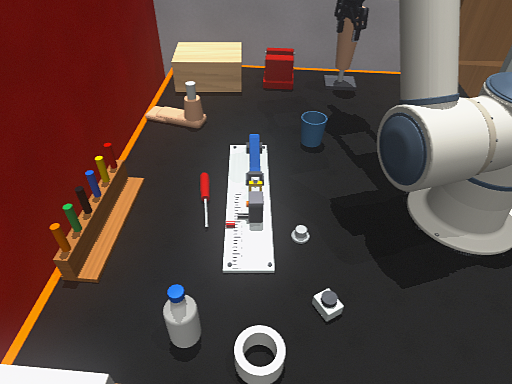

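View pics/top0.png

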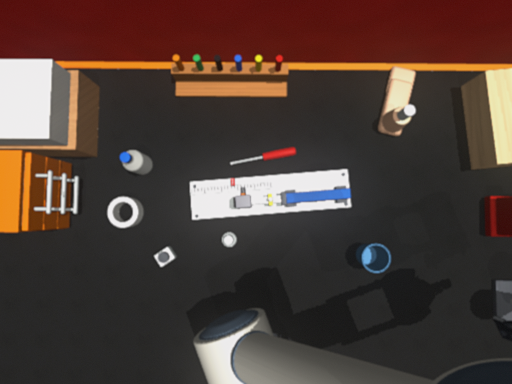

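View pics/wrist0.png

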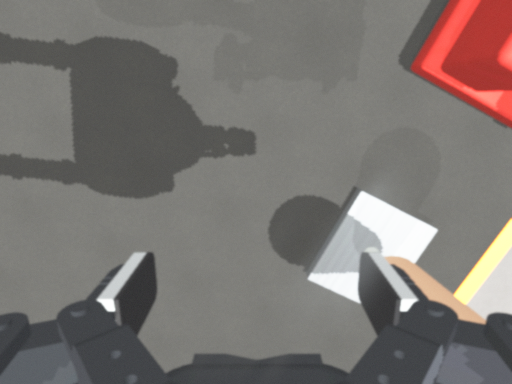

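```bash
cat > h.py <<'E'
import numpy as np,cv2
def ray(d,u,v):
    c=np.array([(u-d["cx"])/d["fx"],-(v-d["cy"])/d["fy"],-1.]);return d["position"],d["rotation"]@c
def onz(d,u,v,z):
    p,r=ray(d,u,v);return p+r*(z-p[2])/r[2]
def proj(d,P):
    c=d["rotation"].T@(np.asarray(P)-d["position"]);return np.array([d["cx"]+d["fx"]*c[0]/-c[2],d["cy"]-d["fy"]*c[1]/-c[2]])
E
python3 - <<'E'
import pickle,cv2,numpy as np
from h import *
for n,b in(("top",(180,160,360,225)),("side",(215,130,285,275))):
    d=pickle.load(open(n+"0.pkl","rb"));im=d["image"][:,:,::-1].copy()
    x0,y0,x1,y1=b
    k=4
    cv2.imwrite(f"pics/{n}crop.png",cv2.resize(im[y0:y1,x0:x1],None,fx=k,fy=k,interpolation=cv2.INTER_CUBIC))
    hsv=cv2.cvtColor(im,cv2.COLOR_BGR2HSV)
    m=((hsv[...,1]<40)&(hsv[...,2]>150)).astype(np.uint8);mm=np.zeros_like(m);mm[y0:y1,x0:x1]=m[y0:y1,x0:x1]
    mm=cv2.morphologyEx(mm,cv2.MORPH_OPEN,np.ones((2,2)))
    c=np.vstack([c for c in cv2.findContours(mm,0,2)[0] if cv2.contourArea(c)>20]).reshape(-1,2)
    W=np.array([onz(d,u,v,.012)[:2] for u,v in c])
    r=cv2.minAreaRect((W*1000).astype(np.float32));print(n,r);print(cv2.boxPoints(r))
E
```

```text
top ((554.5017700195312, -6.033782958984375), (116.33538055419922, 480.2984619140625), 5.180270671844482)
[[ 474.88867  227.88263]
 [ 518.25464 -250.45407]
 [ 634.11487 -239.9502 ]
 [ 590.7489   238.3865 ]]
side ((555.993896484375, 3.2657012939453125), (115.37566375732422, 474.0039978027344), 4.995892524719238)
[[ 477.88608  234.3436 ]
 [ 519.16437 -237.85962]
 [ 634.1017  -227.8122 ]
 [ 592.8234   244.39102]]
```

View pics/topcrop.png

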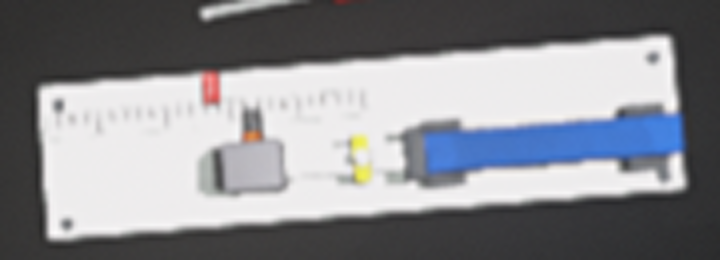

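View pics/sidecrop.png

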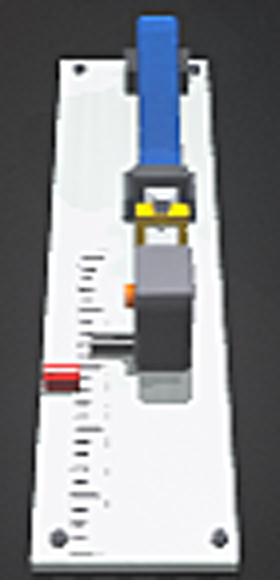

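The top picture shows the gauge lying almost along world +y. The head is at about px (242,200), the red rider at (232,182) and the yellow stop at (270,200). I'll measure these points and work out the first move.

```bash
cat >> h.py <<'E'
gx=np.array([-0.0903,0.9959]);gy=np.array([-0.9959,-0.0903]);O=np.array([.5299,.0721])
def g(P): q=np.asarray(P)[:2]-O;return np.array([q@gx,q@gy])*1000
def todo(s,x,y,z):
    "x,y gauge m"
    R=s["tool_rot"];T=np.array([*(O+gx*x+gy*y),z]);v=R.T@(T-s["ee_pos"])
    a=np.degrees(np.arctan2(R[1,0],R[0,0])-np.arctan2(gx[1],gx[0]))
    return v.round(4),round(a,2)
E
python3 - <<'E'
import pickle
from h import *
from station import bot
for n,b in(("top",(180,165,360,225)),("side",(215,130,285,275))):
    d=pickle.load(open(n+"0.pkl","rb"));hsv=cv2.cvtColor(d["image"],cv2.COLOR_RGB2HSV);x0,y0,x1,y1=b
    for c,lo,hi,z in(("yellow",20,35,.064),("red",170,8,.0245),("orange",9,19,.06)):
        H=hsv[...,0];m=((H>=lo)&(H<=hi)) if lo<hi else ((H>=lo)|(H<=hi))
        m=m&(hsv[...,1]>110)&(hsv[...,2]>70)
        v,u=np.nonzero(m[y0:y1,x0:x1]);u=u+x0;v=v+y0
        if len(u): print(n,c,len(u),u.mean(),v.mean(),g(onz(d,u.mean(),v.mean(),z)),"x range",g(onz(d,u.min(),v.mean(),z)),g(onz(d,u.max(),v.mean(),z)))
print(todo(bot.get_state(),0,0,.231))
E
```

```text
top yellow 17 269.5882352941176 199.2941176470588 [-73.63313124  -2.73718805] x range [-69.09840972  -3.09945758] [-77.66375166  -2.41519012]
top red 18 232.38888888888889 181.5 [ 31.37963763 -66.03837994] x range [ 35.51700734 -66.37040118] [ 26.58057929 -65.65325862]
top orange 8 242.5 193.5 [  2.62234581 -25.74018098] x range [  6.93050687 -26.08485712] [ -1.68555499 -25.39552566]
side yellow 72 255.09722222222223 184.375 [-63.93841465  -5.02926879] x range [-63.89362235 -20.64042665] [-63.9891489   12.65279495]
side red 45 230.82222222222222 223.15555555555557 [ 34.59241725 -65.03650153] x range [ 34.60349533 -76.76969134] [ 34.55292649 -23.2104077 ]
side orange 18 250.27777777777777 195.27777777777777 [-27.11321244 -17.56094473] x range [-27.08885742 -28.2269077 ] [-27.1742905    9.18738286]
(array([ 5.053e-01, -4.496e-01,  3.000e-04]), np.float64(-68.32))
```

>>> {"api": "move_arm", "payload": {
  "commands": [
    {"dx":0.505,"dy":-0.45,"dz":0,"spin":-68.3},
    {"dx":0.505,"dy":-0.45,"dz":0,"spin":-68.3},
    {"dx":0.505,"dy":-0.45,"dz":0,"spin":-68.3},
    {"dx":0.505,"dy":-0.45,"dz":0,"spin":-68.3},
    {"dx":0.505,"dy":-0.45,"dz":0,"spin":-68.3}
  ],
  "fingers": 0.0854,
  "grip_force": 40
}}

```text
clock: 0.78
ee_pos: [0.3969, -0.2648, 0.2313]
tool_rot: [[0.158, 0.987, 0.0], [0.987, -0.158, -0.0], [0.0, 0.0, -1.0]]
force: [1.4, -0.2, 1.0]
finger_gap: 0.0857
```

```bash
python3 -c "
from h import *
from station import bot
print(todo(bot.get_state(),0,0,.2))"
```

```text
(array([0.3537, 0.0781, 0.0313]), np.float64(-14.27))
```

>>> {"api": "move_arm", "payload": {
  "commands": [
    {"dx":0.354,"dy":0.078,"dz":0.031,"spin":-14.3},
    {"dx":0.354,"dy":0.078,"dz":0.031,"spin":-14.3},
    {"dx":0.354,"dy":0.078,"dz":0.031,"spin":-14.3},
    {"dx":0.354,"dy":0.078,"dz":0.031,"spin":-14.3},
    {"dx":0.354,"dy":0.078,"dz":0.031,"spin":-14.3}
  ]
}}

```text
clock: 1.4
ee_pos: [0.513, 0.0244, 0.2045]
tool_rot: [[-0.085, 0.996, 0.0], [0.996, 0.085, -0.0], [-0.0, 0.0, -1.0]]
force: [1.2, -0.9, 0.4]
finger_gap: 0.0858
```

```bash
python3 -c "
from h import *
from station import bot
print(todo(bot.get_state(),0,0,.17))"
```

```text
(array([0.0461, 0.0209, 0.0345]), np.float64(-0.3))
```

>>> {"api": "move_arm", "payload": {
  "commands": [
    {"dx":0.046,"dy":0.021,"dz":0.034,"spin":-0.3},
    {"dx":0.046,"dy":0.021,"dz":0.034,"spin":-0.3},
    {"dx":0.046,"dy":0.021,"dz":0.034,"spin":-0.3},
    {"dx":0.046,"dy":0.021,"dz":0.034,"spin":-0.3}
  ]
}}

```text
clock: 1.9
ee_pos: [0.5296, 0.0689, 0.1713]
tool_rot: [[-0.089, 0.996, 0.001], [0.996, 0.089, -0.0], [-0.0, 0.001, -1.0]]
force: [-0.4, -0.1, 0.5]
finger_gap: 0.0852
```

Run:
```python
from station import bot
import cv2,pickle
from h import *
d=bot.get_image("wrist");pickle.dump(d,open("w1.pkl","wb"))
im=d["image"][:,:,::-1].copy()
cv2.imwrite("pics/w1.png",im)
print(bot.get_state()["ee_pos"],todo(bot.get_state(),0,0,.07))
for P in((.022,.018,.084),(.022,-.018,.084),(-.022,-.018,.084),(-.022,.018,.084),(0,-.04,.0205),(.16,.04,.012),(.16,-.075,.012)):
    print(P,proj(d,[*(O+gx*P[0]+gy*P[1]),P[2]]).round(1))
```

```text
[0.52964479 0.06886232 0.17136188] (array([0.0032, 0.0004, 0.1014]), np.float64(-0.09))
(0.022, 0.018, 0.084) [229.9 165.8]
(0.022, -0.018, 0.084) [282.6 165.8]
(-0.022, -0.018, 0.084) [281.4 226.1]
(-0.022, 0.018, 0.084) [231.3 226.2]
(0, -0.04, 0.0205) [301.8 176.7]
(0.16, 0.04, 0.012) [204.5 -27.8]
(0.16, -0.075, 0.012) [353.1 -27.7]
```

View pics/w1.png

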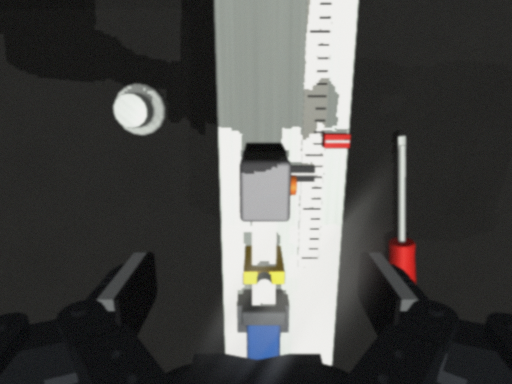

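Run:
```python
import cv2,pickle
from h import *
from station import bot
for n in("top","side"):
    d=bot.get_image(n) if 0 else pickle.load(open(n+"0.pkl","rb"))
    im=d["image"][:,:,::-1].copy()
    for nm,P in dict(c1=(.022,.018,.084),c2=(.022,-.018,.084),c3=(-.022,-.018,.084),c4=(-.022,.018,.084),p1=(.16,.04,.012),p2=(.16,-.075,.012),p3=(-.32,-.075,.012),p4=(-.32,.04,.012),t=(-.11,0,.06),tt=(-.31,0,.06)).items():
        u,v=proj(d,[*(O+gx*P[0]+gy*P[1]),P[2]]);print(n,nm,u.round(1),v.round(1))
b={"top":(180,165,290,220),"side":(220,160,280,275)}
for n in b:
    d=pickle.load(open(n+"0.pkl","rb"));x0,y0,x1,y1=b[n];im=d["image"][y0:y1,x0:x1,::-1]
    im=cv2.resize(im,None,fx=6 if n=="top" else 5,fy=6 if n=="top" else 5,interpolation=cv2.INTER_NEAREST);cv2.imwrite(f"pics/{n}c2.png",im)
```

```text
top c1 236.4 209.1
top c2 235.5 196.3
top c3 251.1 195.1
top c4 252.1 207.8
top p1 192.7 220.3
top p2 190.1 182.3
top p3 348.4 169.7
top p4 352.0 207.6
top t 282.2 199.3
top tt 351.6 193.8
side c1 265.6 202.0
side c2 250.3 202.0
side c3 250.2 189.5
side c4 264.9 189.5
side p1 276.7 268.7
side p2 224.6 268.8
side p3 231.5 143.6
side p4 267.7 143.8
side t 256.7 174.1
side tt 255.5 132.6
```

View pics/topc2.png

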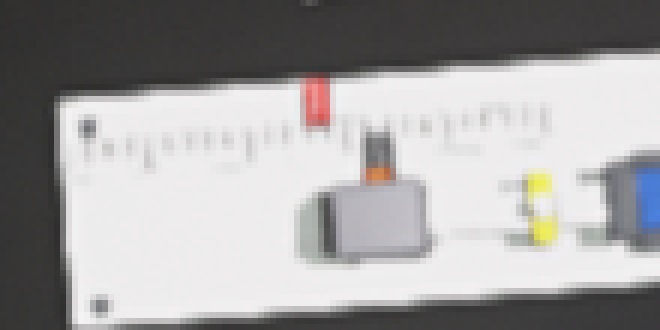

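View pics/sidec2.png

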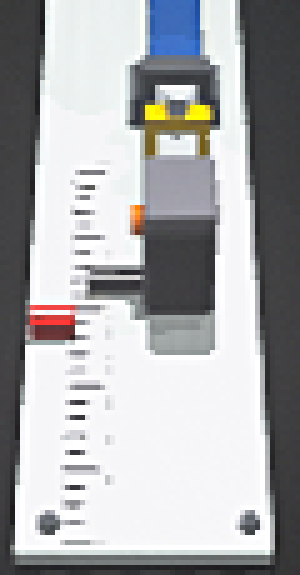

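The wrist view puts the head top at u 241–290, v 163–221. That is about 4 mm towards gauge −y and 2 mm towards +x of my estimate, so I'll correct for it and descend.

>>> {"api": "move_arm", "payload": {
  "commands": [
    {"dx":0.005,"dy":0.004,"dz":0.03},
    {"dx":0.005,"dy":0.004,"dz":0.06},
    {"dx":0.005,"dy":0.004,"dz":0.09},
    {"dx":0.005,"dy":0.004,"dz":0.12},
    {"dx":0.005,"dy":0.004,"dz":0.134}
  ]
}}

```text
schema error: expected keys dx, dy, dz, spin
```

>>> {"api": "move_arm", "payload": {
  "commands": [
    {"dx":0},
    {"dx":0}
  ]
}}

```text
schema error: expected keys dx, dy, dz, spin
```

Run:
```python
from station import bot
import cv2,pickle
d=bot.get_image("wrist");cv2.imwrite("pics/w2.png",d["image"][:,:,::-1])
d=bot.get_image("side");cv2.imwrite("pics/s2.png",cv2.resize(d["image"][120:290,190:330,::-1],None,fx=4,fy=3.5))
print(bot.get_state()["force"],bot.get_state()["ee_pos"])
```

```text
[ 0.30632927 -0.56801754  0.28623887] [0.52962093 0.0690639  0.17122372]
```

View pics/w2.png

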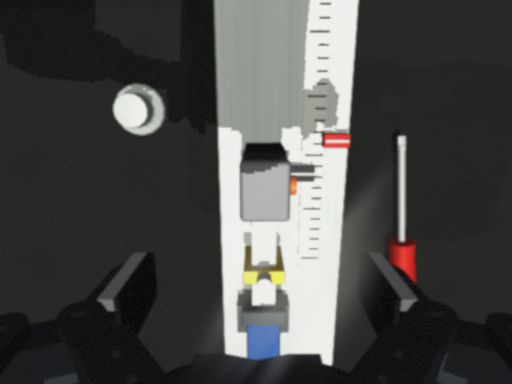

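View pics/s2.png

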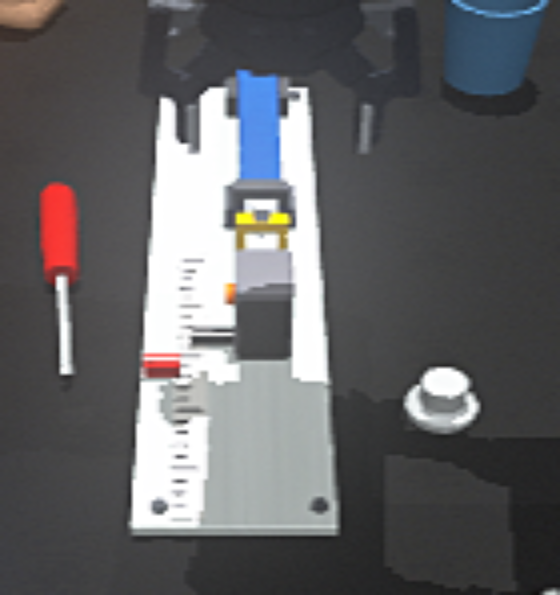

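>>> {"api": "move_arm", "payload": {
  "commands": [
    {"dx":0.005,"dy":0.004,"dz":0.03,"spin":0},
    {"dx":0.005,"dy":0.004,"dz":0.06,"spin":0},
    {"dx":0.005,"dy":0.004,"dz":0.09,"spin":0},
    {"dx":0.005,"dy":0.004,"dz":0.115,"spin":0},
    {"dx":0.005,"dy":0.004,"dz":0.134,"spin":0}
  ]
}}

```text
clock: 2.68
ee_pos: [0.533, 0.0747, 0.036]
tool_rot: [[-0.089, 0.996, -0.0], [0.996, 0.089, -0.0], [0.0, -0.0, -1.0]]
force: [-0.6, 0.7, -0.0]
finger_gap: 0.0856
```

>>> {"api": "move_arm", "payload": {
  "commands": [
    {"dx":0,"dy":0,"dz":0,"spin":0}
  ]
}}

```text
clock: 2.8
ee_pos: [0.5324, 0.0748, 0.036]
tool_rot: [[-0.089, 0.996, -0.002], [0.996, 0.089, -0.0], [0.0, -0.002, -1.0]]
force: [-0.4, 0.1, -0.3]
finger_gap: 0.0854
```

Run:
```python
from station import bot
import cv2,pickle
d=bot.get_image("wrist");cv2.imwrite("pics/w3.png",d["image"][:,:,::-1])
d=bot.get_image("side");cv2.imwrite("pics/s3.png",cv2.resize(d["image"][120:290,190:330,::-1],None,fx=4,fy=3.5))
print(bot.get_state()["force"],bot.get_state()["ee_pos"])
```

```text
[0.24912507 1.00960111 0.91226644] [0.53335859 0.07496335 0.03731115]
```

View pics/w3.png

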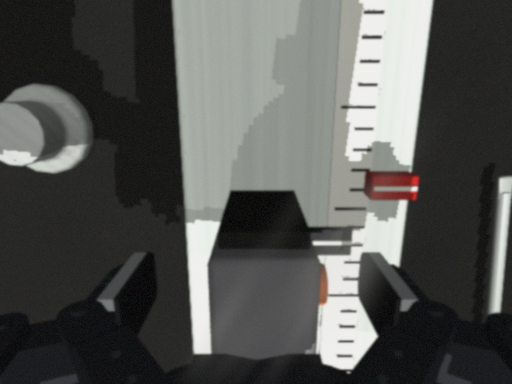

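View pics/s3.png

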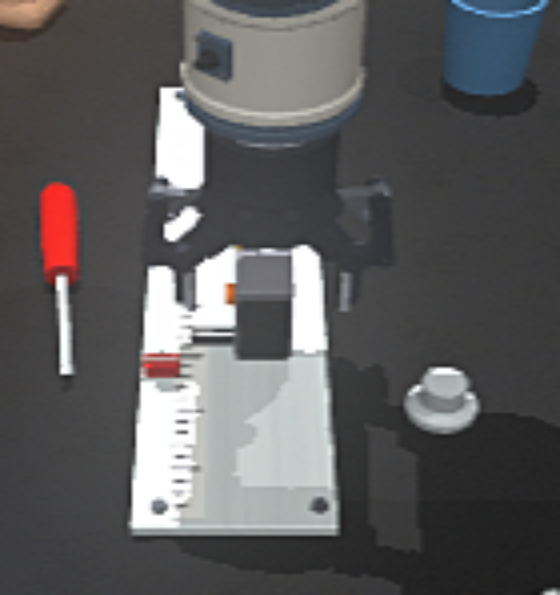

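The fingers straddle the head with the head's mid at u=264 and the finger mid at 262. The index line is visible at v≈243 and the rider line at v≈189. Closing now.

>>> {"api": "move_arm", "payload": {
  "commands": [
    {"dx":0,"dy":0,"dz":0,"spin":0},
    {"dx":0,"dy":0,"dz":0,"spin":0},
    {"dx":0,"dy":0,"dz":0,"spin":0},
    {"dx":0,"dy":0,"dz":0,"spin":0},
    {"dx":0,"dy":0,"dz":0,"spin":0}
  ],
  "fingers": 0.0,
  "grip_force": 40
}}

```text
clock: 3.52
ee_pos: [0.5348, 0.0751, 0.0377]
tool_rot: [[-0.09, 0.996, 0.004], [0.996, 0.09, -0.0], [-0.0, 0.004, -1.0]]
force: [3.0, -2.7, 10.5]
finger_gap: 0.036
```

>>> {"api": "move_arm", "payload": {
  "commands": [
    {"dx":0,"dy":0,"dz":0,"spin":0},
    {"dx":0,"dy":0,"dz":0,"spin":0}
  ]
}}

```text
clock: 3.78
ee_pos: [0.5347, 0.0751, 0.0377]
tool_rot: [[-0.09, 0.996, 0.004], [0.996, 0.09, -0.0], [-0.0, 0.004, -1.0]]
force: [3.0, -2.8, 10.5]
finger_gap: 0.0355
```

Run:
```python
from station import bot
import cv2,pickle
d=bot.get_image("wrist");cv2.imwrite("pics/w4.png",d["image"][:,:,::-1]);pickle.dump(d,open("w4.pkl","wb"))
d=bot.get_image("side");cv2.imwrite("pics/s4.png",cv2.resize(d["image"][120:290,190:330,::-1],None,fx=4,fy=3.5))
print(bot.get_state()["force"],bot.get_state()["ee_pos"],bot.get_state()["finger_gap"])
```

```text
[ 4.42342893 -2.82411955  9.94042315] [0.53472327 0.0750995  0.03772017] 0.03573073212240641
```

View pics/w4.png

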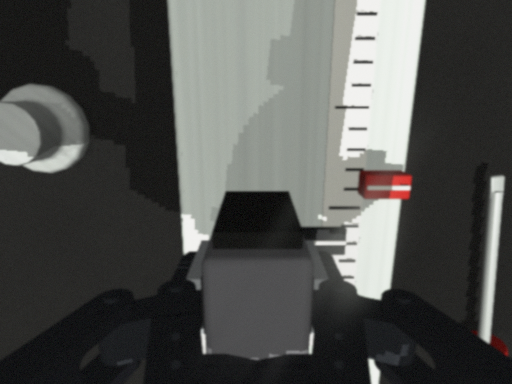

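View pics/s4.png

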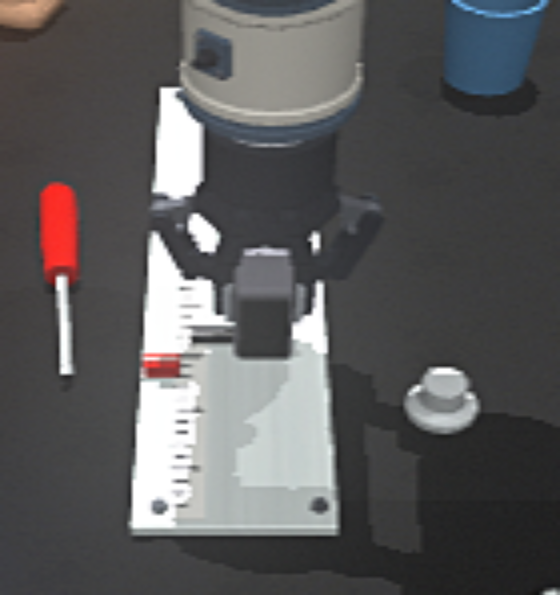

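Gap 36 mm means the button is squeezed in, and the force of −2.8 N is the spring. Running back.

>>> {"api": "move_arm", "payload": {
  "commands": [
    {"dx":-0.004,"dy":0,"dz":0,"spin":0},
    {"dx":-0.01,"dy":0,"dz":0,"spin":0},
    {"dx":-0.016,"dy":0,"dz":0,"spin":0},
    {"dx":-0.022,"dy":0,"dz":0,"spin":0},
    {"dx":-0.028,"dy":0,"dz":0,"spin":0}
  ]
}}

```text
clock: 4.5
ee_pos: [0.5373, 0.047, 0.0377]
tool_rot: [[-0.09, 0.996, 0.004], [0.996, 0.09, -0.0], [-0.001, 0.004, -1.0]]
force: [3.9, -1.3, 9.5]
finger_gap: 0.0356
```

>>> {"api": "move_arm", "payload": {
  "commands": [
    {"dx":-0.002,"dy":0,"dz":0,"spin":0},
    {"dx":-0.004,"dy":0,"dz":0,"spin":0},
    {"dx":-0.006,"dy":0,"dz":0,"spin":0}
  ]
}}

```text
clock: 4.88
ee_pos: [0.5378, 0.0411, 0.0377]
tool_rot: [[-0.09, 0.996, 0.004], [0.996, 0.09, -0.0], [-0.001, 0.004, -1.0]]
force: [4.0, -2.3, 10.1]
finger_gap: 0.0354
```

Run:
```python
from station import bot
import cv2,pickle
from h import *
d=bot.get_image("wrist");cv2.imwrite("pics/w5.png",d["image"][:,:,::-1]);pickle.dump(d,open("w5.pkl","wb"))
s=bot.get_state();print(s["force"],g(s["ee_pos"]),s["finger_gap"],s["force"][:2]@gx)
```

```text
[ 3.5168971  -3.69755258 10.27829804] [-31.75484183  -5.01098369] 0.035844042335400846 -3.9999684231056416
```

View pics/w5.png

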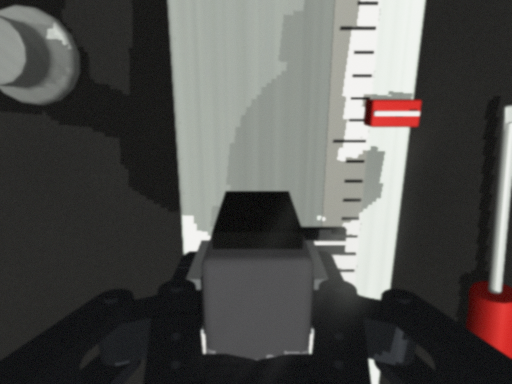

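The head travels with the gripper (the index is still at v≈243 and the rider is now at v≈113). I'll go on in finer steps.

>>> {"api": "move_arm", "payload": {
  "commands": [
    {"dx":-0.0015,"dy":0,"dz":0,"spin":0},
    {"dx":-0.003,"dy":0,"dz":0,"spin":0},
    {"dx":-0.004,"dy":0,"dz":0,"spin":0},
    {"dx":-0.005,"dy":0,"dz":0,"spin":0}
  ]
}}

```text
clock: 5.42
ee_pos: [0.5382, 0.0362, 0.0377]
tool_rot: [[-0.09, 0.996, 0.004], [0.996, 0.09, -0.0], [-0.001, 0.004, -1.0]]
force: [3.8, -1.8, 10.2]
finger_gap: 0.0357
```

>>> {"api": "move_arm", "payload": {
  "commands": [
    {"dx":-0.001,"dy":0,"dz":0,"spin":0},
    {"dx":-0.002,"dy":0,"dz":0,"spin":0},
    {"dx":-0.002,"dy":0,"dz":0,"spin":0}
  ]
}}

```text
clock: 5.8
ee_pos: [0.5384, 0.0341, 0.0377]
tool_rot: [[-0.09, 0.996, 0.004], [0.996, 0.09, -0.0], [-0.001, 0.004, -1.0]]
force: [3.7, -3.7, 10.3]
finger_gap: 0.0355
```

>>> {"api": "move_arm", "payload": {
  "commands": [
    {"dx":-0.001,"dy":0,"dz":0,"spin":0},
    {"dx":-0.002,"dy":0,"dz":0,"spin":0},
    {"dx":-0.002,"dy":0,"dz":0,"spin":0}
  ]
}}

```text
clock: 6.18
ee_pos: [0.5386, 0.0321, 0.0377]
tool_rot: [[-0.09, 0.996, 0.004], [0.996, 0.09, -0.0], [-0.001, 0.004, -1.0]]
force: [3.0, -4.0, 10.4]
finger_gap: 0.0355
```

Head at about −43 mm; the stop should be near.

>>> {"api": "move_arm", "payload": {
  "commands": [
    {"dx":-0.001,"dy":0,"dz":0,"spin":0},
    {"dx":-0.001,"dy":0,"dz":0,"spin":0}
  ]
}}

```text
clock: 6.42
ee_pos: [0.5386, 0.0311, 0.0377]
tool_rot: [[-0.09, 0.996, 0.004], [0.996, 0.09, -0.0], [-0.001, 0.003, -1.0]]
force: [2.9, -3.4, 10.3]
finger_gap: 0.0359
```

>>> {"api": "move_arm", "payload": {
  "commands": [
    {"dx":-0.001,"dy":0,"dz":0,"spin":0},
    {"dx":-0.001,"dy":0,"dz":0,"spin":0}
  ]
}}

```text
clock: 6.68
ee_pos: [0.5388, 0.0301, 0.0377]
tool_rot: [[-0.09, 0.996, 0.004], [0.996, 0.09, -0.0], [-0.001, 0.004, -1.0]]
force: [4.4, -2.5, 10.3]
finger_gap: 0.0355
```

>>> {"api": "move_arm", "payload": {
  "commands": [
    {"dx":-0.001,"dy":0,"dz":0,"spin":0},
    {"dx":-0.001,"dy":0,"dz":0,"spin":0}
  ]
}}

```text
clock: 6.92
ee_pos: [0.5389, 0.0291, 0.0377]
tool_rot: [[-0.09, 0.996, 0.004], [0.996, 0.09, -0.0], [-0.001, 0.004, -1.0]]
force: [3.1, -4.0, 9.8]
finger_gap: 0.0354
```

>>> {"api": "move_arm", "payload": {
  "commands": [
    {"dx":-0.001,"dy":0,"dz":0,"spin":0},
    {"dx":-0.001,"dy":0,"dz":0,"spin":0}
  ]
}}

```text
clock: 7.18
ee_pos: [0.5389, 0.0281, 0.0377]
tool_rot: [[-0.09, 0.996, 0.004], [0.996, 0.09, -0.0], [-0.001, 0.004, -1.0]]
force: [3.3, -2.7, 10.1]
finger_gap: 0.0358
```

>>> {"api": "move_arm", "payload": {
  "commands": [
    {"dx":-0.001,"dy":0,"dz":0,"spin":0},
    {"dx":-0.001,"dy":0,"dz":0,"spin":0}
  ]
}}

```text
clock: 7.42
ee_pos: [0.539, 0.0271, 0.0377]
tool_rot: [[-0.09, 0.996, 0.004], [0.996, 0.09, -0.0], [-0.001, 0.004, -1.0]]
force: [3.3, -3.6, 10.8]
finger_gap: 0.0359
```

Run:
```python
from station import bot
import cv2
from h import *
d=bot.get_image("top");cv2.imwrite("pics/t6.png",cv2.resize(d["image"][160:230,180:300,::-1],None,fx=6,fy=6))
d=bot.get_image("side");cv2.imwrite("pics/s6.png",cv2.resize(d["image"][120:290,190:330,::-1],None,fx=4,fy=3.5))
s=bot.get_state();print(s["force"],g(s["ee_pos"]),s["finger_gap"],s["force"][:2]@gx)
```

```text
[ 3.01071577 -4.01135566 10.71449398] [-45.60572589  -5.02574171] 0.035793971607110855 -4.266776732046687
```

View pics/t6.png

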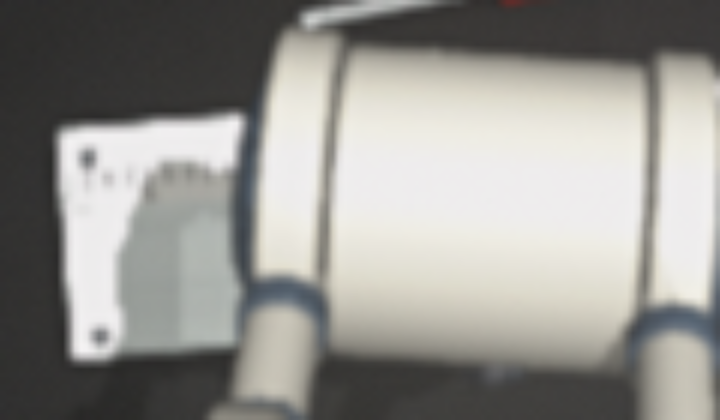

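View pics/s6.png

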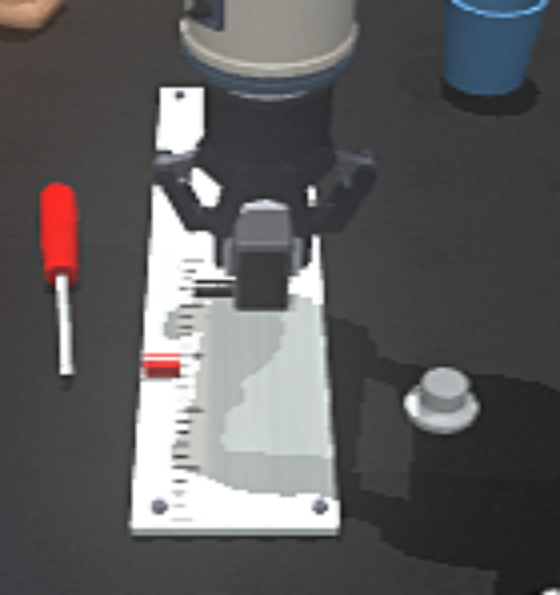

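>>> {"api": "move_arm", "payload": {
  "commands": [
    {"dx":-0.001,"dy":0,"dz":0,"spin":0},
    {"dx":-0.001,"dy":0,"dz":0,"spin":0}
  ]
}}

```text
clock: 7.78
ee_pos: [0.5391, 0.0264, 0.0377]
tool_rot: [[-0.09, 0.996, 0.004], [0.996, 0.09, -0.0], [-0.0, 0.003, -1.0]]
force: [3.0, -0.1, 10.4]
finger_gap: 0.0357
```

>>> {"api": "move_arm", "payload": {
  "commands": [
    {"dx":-0.001,"dy":0,"dz":0,"spin":0},
    {"dx":-0.001,"dy":0,"dz":0,"spin":0}
  ]
}}

```text
clock: 8.02
ee_pos: [0.5391, 0.0263, 0.0377]
tool_rot: [[-0.09, 0.996, 0.003], [0.996, 0.09, 0.001], [0.001, 0.004, -1.0]]
force: [4.3, 11.0, 10.4]
finger_gap: 0.036
```

>>> {"api": "move_arm", "payload": {
  "commands": [
    {"dx":-0.001,"dy":0,"dz":0,"spin":0},
    {"dx":-0.001,"dy":0,"dz":0,"spin":0}
  ]
}}

```text
clock: 8.28
ee_pos: [0.5391, 0.0261, 0.0377]
tool_rot: [[-0.09, 0.996, 0.003], [0.996, 0.09, 0.002], [0.002, 0.004, -1.0]]
force: [2.5, 22.3, 11.0]
finger_gap: 0.0358
```

>>> {"api": "move_arm", "payload": {
  "commands": [
    {"dx":-0.001,"dy":0,"dz":0,"spin":0},
    {"dx":-0.001,"dy":0,"dz":0,"spin":0}
  ]
}}

```text
clock: 8.52
ee_pos: [0.5391, 0.026, 0.0378]
tool_rot: [[-0.09, 0.996, 0.003], [0.996, 0.09, 0.003], [0.003, 0.004, -1.0]]
force: [3.3, 33.6, 11.7]
finger_gap: 0.0358
```

Contact is clear: force rose from −4 to +33.6 N while the position held, which is firm. Now extending.

>>> {"api": "move_arm", "payload": {
  "commands": [
    {"dx":0.004,"dy":0,"dz":0,"spin":0},
    {"dx":0.01,"dy":0,"dz":0,"spin":0},
    {"dx":0.018,"dy":0,"dz":0,"spin":0},
    {"dx":0.026,"dy":0,"dz":0,"spin":0},
    {"dx":0.032,"dy":0,"dz":0,"spin":0}
  ]
}}

```text
clock: 9.15
ee_pos: [0.5365, 0.0553, 0.0377]
tool_rot: [[-0.09, 0.996, 0.004], [0.996, 0.09, -0.0], [-0.001, 0.004, -1.0]]
force: [4.2, -5.2, 10.5]
finger_gap: 0.0357
```

>>> {"api": "move_arm", "payload": {
  "commands": [
    {"dx":0.006,"dy":0,"dz":0,"spin":0},
    {"dx":0.014,"dy":0,"dz":0,"spin":0},
    {"dx":0.022,"dy":0,"dz":0,"spin":0},
    {"dx":0.03,"dy":0,"dz":0,"spin":0},
    {"dx":0.034,"dy":0,"dz":0,"spin":0}
  ]
}}

```text
clock: 9.78
ee_pos: [0.5334, 0.0893, 0.0377]
tool_rot: [[-0.09, 0.996, 0.004], [0.996, 0.09, -0.0], [-0.001, 0.004, -1.0]]
force: [4.4, -5.3, 10.3]
finger_gap: 0.0355
```

>>> {"api": "move_arm", "payload": {
  "commands": [
    {"dx":0.002,"dy":0,"dz":0,"spin":0},
    {"dx":0.004,"dy":0,"dz":0,"spin":0},
    {"dx":0.004,"dy":0,"dz":0,"spin":0}
  ]
}}

```text
clock: 10.15
ee_pos: [0.5331, 0.0931, 0.0377]
tool_rot: [[-0.09, 0.996, 0.004], [0.996, 0.09, -0.0], [-0.0, 0.004, -1.0]]
force: [3.7, -3.1, 10.4]
finger_gap: 0.0358
```

Run:
```python
from station import bot
import cv2,pickle
from h import *
d=bot.get_image("wrist");pickle.dump(d,open("w7.pkl","wb"))
cv2.imwrite("pics/w7.png",d["image"][:,:,::-1]);cv2.imwrite("pics/w7c.png",cv2.resize(d["image"][180:280,290:430,::-1],None,fx=5,fy=5,interpolation=cv2.INTER_NEAREST))
s=bot.get_state();print(s["force"],g(s["ee_pos"]),s["finger_gap"],s["force"][:2]@gx)
```

```text
[ 4.26174588 -3.07625699  9.44674749] [20.62318919 -5.09603139] 0.035450244834504686 -3.448479986332748
```

View pics/w7.png

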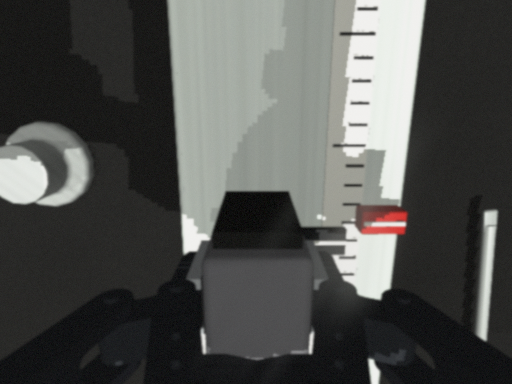

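View pics/w7c.png

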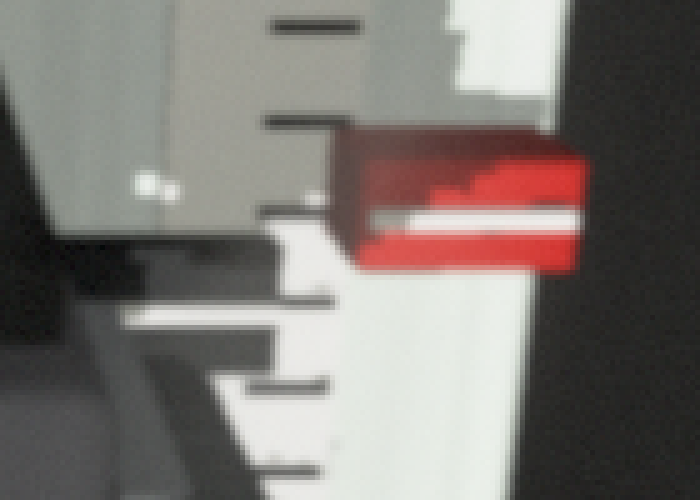

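```bash
cat > meas.py <<'E'
from h import *
def cen(im,u,v0,v1):
    col=im[v0:v1,u].astype(float).min(1);  # whiteness: min channel
    w=np.clip(col-(col.min()+.45*(col.max()-col.min())),0,None);return (w*np.arange(v0,v1)).sum()/w.sum()
def meas(d,ui,vi,ur,vr,show=True):
    im=d["image"]
    def pts(us,v,z):
        return np.array([g(onz(d,u,cen(im,u,v-4,v+5),z)) for u in us])
    I=pts(ui,vi,.0205);Rr=pts(ur,vr,.0245)
    fi=np.polyfit(I[:,1],I[:,0],1);fr=np.polyfit(Rr[:,1],Rr[:,0],1)
    print("index x,y",I.mean(0).round(2),"slope",fi[0].round(3),"rider",Rr.mean(0).round(2),"slope",fr[0].round(3),"near end",Rr[0].round(2))
    print("rider-index mean dx",(Rr[:,0].mean()-I[:,0].mean()).round(2),"at near end",(np.polyval(fr,Rr[0,1])-np.polyval(fi,I[-1,1])).round(2))
E
python3 - <<'E'
import pickle
from meas import *
d=pickle.load(open("w7.pkl","rb"))
print(np.degrees(np.arctan2(*(d["rotation"].T[0][:2][::-1]))))
meas(d,range(318,342,2),243,range(366,404,3),223)
d=pickle.load(open("w5.pkl","rb"));meas(d,range(318,342,2),243,range(378,418,3),113)
d=pickle.load(open("w4.pkl","rb"));meas(d,range(318,342,2),243,range(370,408,3),188)
E
```

```text
5.254982087724955
index x,y [ 19.81 -42.61] slope -0.011 rider [ 31.51 -67.89] slope -0.007 near end [ 31.53 -59.11]
rider-index mean dx 11.7 at near end 11.57
index x,y [-32.4  -42.55] slope -0.001 rider [ 31.67 -68.37] slope -0.001 near end [ 31.66 -59.69]
rider-index mean dx 64.07 at near end 64.06
index x,y [  1.72 -42.59] slope 0.001 rider [ 31.63 -67.86] slope 0.005 near end [ 31.66 -59.34]
rider-index mean dx 29.91 at near end 29.97
```

The index line (v≈243) and the rider line (v≈223.5) are 11.6 mm apart along gauge x. Closing most of that.

>>> {"api": "move_arm", "payload": {
  "commands": [
    {"dx":0.003,"dy":0,"dz":0,"spin":0},
    {"dx":0.006,"dy":0,"dz":0,"spin":0},
    {"dx":0.009,"dy":0,"dz":0,"spin":0},
    {"dx":0.011,"dy":0,"dz":0,"spin":0},
    {"dx":0.011,"dy":0,"dz":0,"spin":0}
  ]
}}

```text
clock: 10.82
ee_pos: [0.5321, 0.1041, 0.0377]
tool_rot: [[-0.09, 0.996, 0.004], [0.996, 0.09, 0.0], [-0.0, 0.004, -1.0]]
force: [3.7, -3.3, 10.6]
finger_gap: 0.0357
```

>>> {"api": "move_arm", "payload": {
  "commands": [
    {"dx":0,"dy":0,"dz":0,"spin":0},
    {"dx":0,"dy":0,"dz":0,"spin":0}
  ]
}}

```text
clock: 11.08
ee_pos: [0.5321, 0.104, 0.0377]
tool_rot: [[-0.09, 0.996, 0.004], [0.996, 0.09, -0.0], [-0.0, 0.004, -1.0]]
force: [3.7, -2.2, 9.9]
finger_gap: 0.0353
```

Run:
```python
from station import bot
import pickle
from meas import *
d=bot.get_image("wrist");pickle.dump(d,open("w8.pkl","wb"))
cv2.imwrite("pics/w8c.png",cv2.resize(d["image"][180:280,290:430,::-1],None,fx=5,fy=5,interpolation=cv2.INTER_NEAREST))
s=bot.get_state();print(g(s["ee_pos"]),s["finger_gap"],s["force"])
meas(d,range(318,342,2),243,range(366,402,3),243)
```

```text
[31.60078026 -5.12691486] 0.03559547535246486 [ 3.65605437 -3.05284419 10.26226964]
index x,y [ 30.77 -42.62] slope 0.002 rider [ 31.49 -68.3 ] slope 0.002 near end [ 31.51 -60.1 ]
rider-index mean dx 0.72 at near end 0.75
```

View pics/w8c.png

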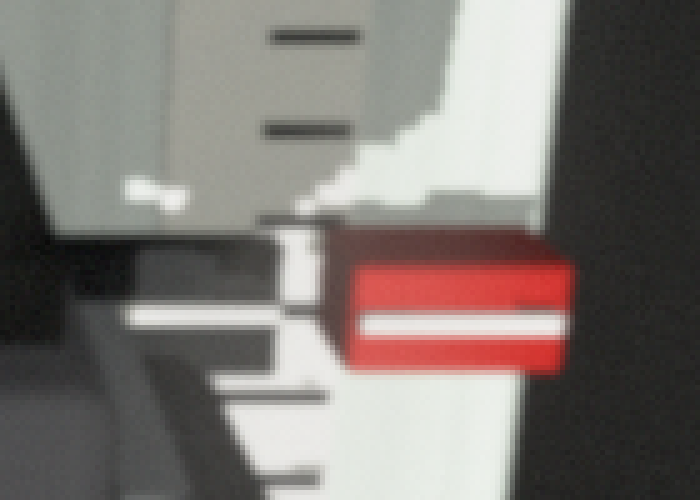

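The remainder is 0.75 mm after height correction (index at crop y 316, rider at 324, and the rider is 4 mm higher).

>>> {"api": "move_arm", "payload": {
  "commands": [
    {"dx":0.0008,"dy":0,"dz":0,"spin":0},
    {"dx":0.0008,"dy":0,"dz":0,"spin":0},
    {"dx":0.0008,"dy":0,"dz":0,"spin":0},
    {"dx":0.0008,"dy":0,"dz":0,"spin":0}
  ]
}}

```text
clock: 11.62
ee_pos: [0.5321, 0.1048, 0.0377]
tool_rot: [[-0.09, 0.996, 0.004], [0.996, 0.09, -0.0], [-0.0, 0.004, -1.0]]
force: [4.8, -3.6, 10.0]
finger_gap: 0.0358
```

Run:
```python
from station import bot
import pickle
from meas import *
d=bot.get_image("wrist")
s=bot.get_state();print(g(s["ee_pos"]),s["finger_gap"],s["force"])
meas(d,range(318,342,2),243,range(366,402,3),245)
d2=bot.get_image("side");cv2.imwrite("pics/s9.png",cv2.resize(d2["image"][120:290,190:330,::-1],None,fx=4,fy=3.5,interpolation=cv2.INTER_CUBIC))
cv2.imwrite("pics/w9c.png",cv2.resize(d["image"][180:280,290:430,::-1],None,fx=5,fy=5,interpolation=cv2.INTER_NEAREST))
```

```text
[32.35731943 -5.12259918] 0.03572047844056222 [ 4.37876185 -3.62411915 10.11092515]
index x,y [ 31.52 -42.62] slope -0.0 rider [ 31.5  -68.38] slope 0.001 near end [ 31.5  -60.17]
rider-index mean dx -0.02 at near end -0.01
```

View pics/s9.png

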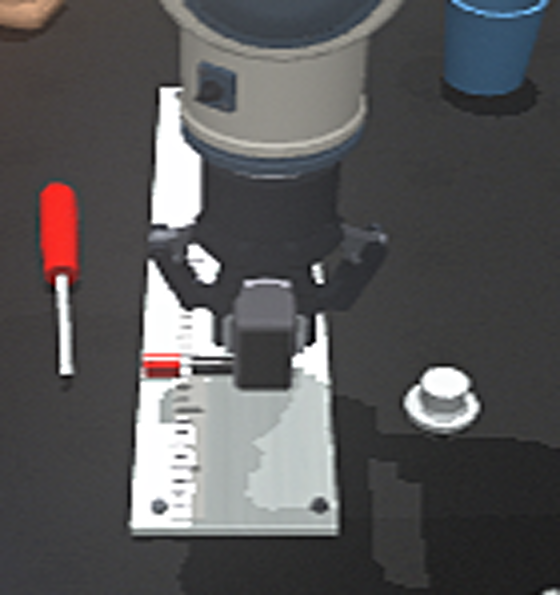

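View pics/w9c.png

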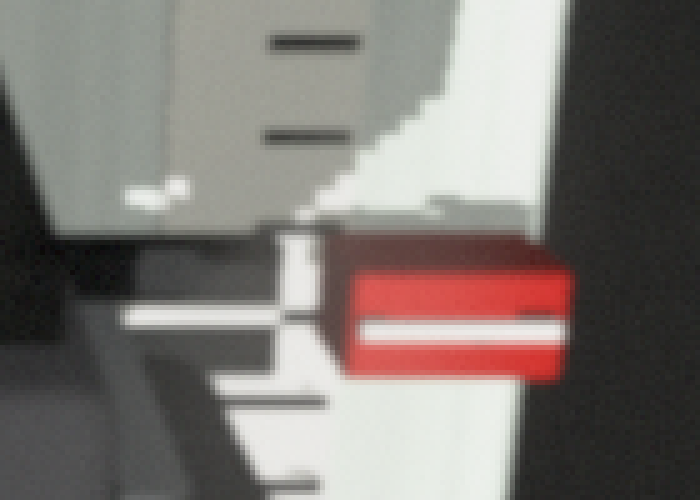

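The index and rider lines agree within 0.02 mm, the rider hasn't moved, and the grip gap is 35.7 mm. Handing in.

```bash
python3 -c "
from station import bot
print(bot.job_done())"
```

```text
the job is handed in; nothing more can be done
None
```

I pinched the head, ran it back against the zero stop, extended it to the rider line, and handed the job in at about 11.7 s, still holding it there.

- **Button:** the finger gap closed to about 36 mm, against 42 mm with the button out, so the button is in. It stayed at 35.3–36.0 mm throughout, with a 40 N grip setting.
- **Zero stop:** the force along the gauge rose from about −4 N (the spring) to about +33 N while the tool moved back only about 0.4 mm. I took that as a firm press. The arm hid the stop from the top camera by then, so I could not check by eye that it had not moved.
- **Index and rider:** the last wrist picture, corrected for the 4 mm height difference, puts the two lines level within about 0.02 mm. With the camera calibration I would trust that to a few tenths of a millimetre.
- **Rider:** its measured place stayed at 31.5–31.7 mm along the gauge in every wrist picture, so it was not shifted.

My first position for the head, taken from the top camera, was about 4 mm off in y and 2 mm in x. The wrist camera showed this, and I corrected it before gripping. The steady upward force of about 10 N and sideways force of about 4 N came on when the fingers closed and did not change. The only call refused was one with missing fields, which did not move the arm.

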